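# Check weight on the spring balance

## Task

Hang the check weight by its eye on the sprung hook of the balance stand, easing it down until the hook alone carries it before you let go, so that the hook is never jerked or pulled down to its stop. Let go and wait until the hook has come to rest, then press the key on the readout unit down to record the reading and let it come up again. Leave the weight hanging still and the other things where they are.

Things in the scene. Friction and masses are not known exactly. Their poses are not given: they have to be found in the camera images.
- stand: Fixed balance stand: grey base 190 x 110 x 18 mm, an aluminium column 50 mm square and 323 mm high at its rear. Origin: centre of the base's underside; x runs from the hook back to the column, y left, z up. The column's front face is 125 mm behind the hook's seat, the black carriage that bears the hook 114 mm behind it.
- hook_seat (a point): Centre of the hook seat's top face; unloaded 70 mm in front (-x) of the stand's origin and 240 mm over the worktop; dips with the hook. Axes as the stand's. Hook: steel strip 10 mm wide (y), 6 mm thick; seat 30 mm long in x between an upturned front tip (at -x) and a rear riser, both 16 mm above the seat; from the riser a level arm of that height runs back to the carriage.
- hook (a joint): Dip of the hook, m: 0 unloaded, at its upper stop; straight down under load to a lower stop at 0.12. Spring 75 N/m, 0.2 N preload (dip = (load - 0.2)/75), lightly damped: bobs for 2 or 3 s if released out of balance. Jerked means faster than 0.10 m/s, down or up (release within 0.4 N of balance stays below); above 0.11 counts as pulled to its stop.
- weight: Loose steel check weight, upright, 139 mm high, mass unknown (0.2 to 0.75 kg). Origin: centre of its underside. Round body 50 mm wide, 42 mm high; above it an eye (opening 33 mm wide in y, z = 42 to 91 mm) whose hole runs along x, with 7 mm side posts and an 8 mm round top bar along y; on top a square grip 18 x 18 mm, z = 97 to 139 mm. Either face may go on.
- weight_bar (a point): Underside of the middle of the eye's top bar, 91 mm above the weight's origin: this line rests on the hook's seat when hung.
- readout: Fixed readout unit, grey box 110 x 85 x 37 mm with a dark display at its rear half and one round white key at its front. Origin: centre of its underside; x from key to display.
- key (a joint): The key's travel in m: 0 up, 0.006 fully down; a spring brings it up again. 5 N press it fully down. It counts as pressed above 0.004.
- key_top (a point): Centre of the key's top face (key 22 mm in diameter), in a black housing; press straight down.
- bottle_small: Bystander: small screw-cap bottle, 37 x 37 x 69 mm, loose. Origin: centre of its underside.
- timer: Bystander: flat bench timer, 62 x 62 x 20 mm, loose. Origin: centre of its underside.
- beaker: Bystander: glass beaker, 53 x 53 x 70 mm, loose. Origin: centre of its underside.
- tube: Bystander: lying tapered tube, 20 x 118 x 20 mm, loose. Origin: centre of its underside.

How it is judged:
On the way, in this order (a step that is already met when the one before it is completed fails the run):
1. the weight hangs on the hook by its eye, at rest, with the robot off it (z of weight_bar in the frame of hook_seat between -0.006 and 0.006 m and horizontal distance between weight_bar and hook_seat below 0.02 m and value of joint hook above 0.012 m and angle between weight's own z axis and vertical below 0.2 rad and velocity of joint hook between -0.02 and 0.02 m/s and linear speed of weight below 0.03 m/s and contact force between weight and the fingers below 0.05 N and contact force between weight and the arm below 0.05 N), for 0.4 s.
2. the key is pressed while the weight hangs at rest (all of step 1 and value of joint key above 0.004 m), for 0.05 s.
At the end, for the whole second after the job is handed in: The weight hangs on the hook by its eye (bar within 6 mm of the seat in height, 20 mm in plan), hook dipped over 12 mm, weight within 0.2 rad of upright, hook slower than 0.02 and weight than 0.03 m/s, robot off it, key up again (under 1 mm) (all of step 1 and value of joint key below 0.001 m); the robot touches nothing.
It fails at once if the hook is jerked: it moves faster than 0.10 m/s, down or up (velocity of joint hook above 0.1 m/s or velocity of joint hook below -0.1 m/s).
It fails at once if the hook is pulled down to its stop (dip above 110 mm) (value of joint hook above 0.11 m).
It fails at once if the key is pressed while the weight does not hang free or the hook still moves (value of joint key above 0.004 m and not (z of weight_bar in the frame of hook_seat between -0.006 and 0.006 m and horizontal distance between weight_bar and hook_seat below 0.02 m and value of joint hook above 0.012 m and angle between weight's own z axis and vertical below 0.2 rad and velocity of joint hook between -0.02 and 0.02 m/s and linear speed of weight below 0.03 m/s and contact force between weight and the fingers below 0.05 N and contact force between weight and the arm below 0.05 N)).
It fails at once if a bystander is moved by more than 30 mm (distance of any of bottle_small, timer, beaker, tube from where it was at the start of the episode above 0.03 m).
It also fails if it takes over 67 s, if anything falls off the work surface, if the arm or the gripper's body presses on something with over 40 N, if the wrist force passes 120 N, or if a joint passes its speed limit or range.

## Robot

A 6-joint arm with a two-finger parallel gripper is mounted at the origin on a cart in front of the work surface, level with it; the furniture and walls round the work are solid. World frame = base frame: x ahead of the robot, y to its left, z up, the work surface at z = 0. Lengths are in m, angles in rad, forces in N, time in s.
With the tool pointing down it reaches from about 0.35 to 0.975 m from the base axis. Payload 4.9 kg.
Tool frame: the origin (TCP) lies between the finger pads; the fingertips stand 14 mm ahead of it and the grasp point (between the pads) lies 5 mm behind it (manip.finger_overhang is the distance from the TCP to the fingertips, in m); z points along the fingers, y is the line along which they close (so a half turn about z gives the same grasp; the last joint's range is limited). The gripper opens to 85 mm and grips with 20 to 120 N. Pads are 22 mm wide; open, the fingers measure 114 mm over their backs; the gripper's body (76 mm by 85 mm) begins 54 mm behind the grasp point. The pads swing forward as they close: fully open they stand 13 mm farther back than shut.
Start: joints at [-1.457, 0.053, 1.613, -0, 1.476, -0.119], TCP at [0.144, -0.608, 0.245] pointing down, gripper open.
Joint ranges: [-3.01, 3.01], [-1.01, 2.22], [0.06, 2.58], [-1.02, 4.17], [0.09, 2.62], [-3.14, 3.14]. Speed limits (rad/s): [2.57, 2.57, 3.14, 3.14, 3.14, 3.14].

## Interface

Orientations are given as a unit quaternion [w, x, y, z].
In Python, from plant import manip, grab_frame gives the robot as it stands.
- The arm moves only by the tool servo_tool, never from a script. Its argument "deltas" is a list that holds one entry, the list of rows, each a list of 5 numbers: the opening in per cent of the stroke, from 0 (shut) to 100 (fully open), then the shift along the world's x, y, z in m, then the turn about the world's z in degrees. A call has exactly 8 rows; each row shifts and turns the commanded pose from where the row before left it; what a row does not reach is not made up. A row lasts 1/10 s, in which the tool goes at most 50 mm and 8.59 degrees, less where a joint would pass 70% of its speed; a pose out of reach is approached as far as the arm can. A call is refused whole if a number of a shift passes 0.05 or a number of a turn 8.59, either way. A call with a gripper value outside its range is refused whole. The fingers move at their own pace and stop on an object; the grip force is fixed at half the most. Time passes only in rows, so rows that do not move let the fingers close, or fill a call up. It gives the time, the measured TCP pose, the force, the opening and the grip force at its end, in the units of the state.
- manip.state(): the state, without advancing time (a new reading comes with each control period).
- grab_frame(name): name is "side" or "top"; returns a dict with "pixels" (480x640x3 uint8, red, green, blue), "z_map" (480x640 float32, m along the optical axis (not along the pixel's ray), 0 where there is no reading), "fx", "fy", "cx", "cy" (pixels), "rvec" (rotation vector, rad) and "tvec" (3), from world to camera coordinates, as OpenCV has them. Camera axes: x right, y down, z forward; pixel columns grow to the right and rows downward; lengths in m; the calibration is good to about 2 mm. A picture is of the moment at which its call begins.
- manip.job_done(): hands the job in; it is judged then, once.
The state is a dict: "time": time; "joint_pos": joint angles; "joint_vel": joint speeds; "joint_efforts": joint torques, N m; "tool_pos": TCP position; "tool_rot": TCP orientation; "contact_force": force on the tool from outside, world axes, zero at the start; "ft_torque": the same for the moment, N m; "gripper_width": opening from 0.0 (shut) to 1.0 (fully open); "grasp_force": force on a finger pad.
Only numpy, scipy, OpenCV 4.12 (cv2) and the standard library are available. Lean on these libraries where they do the work, as an engineer would, in place of code of your own. Each camera call takes 0.05 s, during which the arm holds its last target. There are 200 camera calls.

## Working session

There is one attempt and no reset: what is moved stays moved. The work goes in short steps, Python scripts to look and compute and a tool call to move; the robot and the scene stay as the last step left them, time stands still between calls to the robot, and variables do not carry over. Pictures are saved under pics/ and viewed, at most 10 in all, crops included, and the job is handed in when it is done.

Besides the shell and the picture viewer there is one more tool, called after "Call:" as name(argument=value, ...), one argument or row to a line, values as JSON. servo_tool: Moves the arm, as the interface text tells. Its arguments: {"type":"object","properties":{"deltas":{"type":"array"}},"required":["deltas"]}

```bash
mkdir -p pics; ls; cat > h.py <<'E'
import numpy as np, cv2
from plant import manip, grab_frame
def grab(n):
    f=grab_frame(n); R=cv2.Rodrigues(np.array(f["rvec"],float))[0]; t=np.array(f["tvec"],float).ravel()
    f["R"]=R; f["t"]=t; f["C"]=-R.T@t; return f
def cloud(f):
    z=f["z_map"].astype(float); v,u=np.mgrid[:480,:640]
    p=np.stack([(u-f["cx"])/f["fx"]*z,(v-f["cy"])/f["fy"]*z,z],-1)
    w=(p-f["t"])@f["R"]; w[z<=0]=np.nan; return w
def ray(f,u,v,h):
    d=f["R"].T@np.array([(u-f["cx"])/f["fx"],(v-f["cy"])/f["fy"],1]); return f["C"]+d*(h-f["C"][2])/d[2]
def save(f,n): cv2.imwrite("pics/"+n,cv2.cvtColor(f["pixels"],cv2.COLOR_RGB2BGR))
E
python3 - <<'E'
from h import *
np.set_printoptions(precision=3,suppress=True)
for n in("top","side"):
    f=grab(n); save(f,n+"0.png"); print(n,f["C"],f["R"][2],f["fx"]); np.save(n+"0.npy",cloud(f))
print(manip.state(), manip.finger_overhang)
E
```

```text
pics
top [ 0.433 -0.243  1.186] [ 0.071 -0.003 -0.997] 437.65251896445216
side [ 0.208 -1.094  0.762] [ 0.293  0.793 -0.535] 491.7375418284126
{'time': 0.1, 'joint_pos': array([-1.457,  0.053,  1.614,  0.   ,  1.476, -0.119]), 'joint_vel': array([ 0.001, -0.003, -0.002,  0.001,  0.003, -0.   ]), 'joint_efforts': array([  0.001, -39.491, -37.136,  -0.   ,   0.004,   0.   ]), 'tool_pos': array([ 0.144, -0.608,  0.244]), 'tool_rot': array([-0.001,  0.993,  0.116,  0.   ]), 'contact_force': array([-0.193, -0.074, -0.171]), 'ft_torque': array([ 0.019,  0.001, -0.013]), 'grasp_force': 0.0, 'gripper_width': 0.998767051767917} 0.014
```

View pics/top0.png

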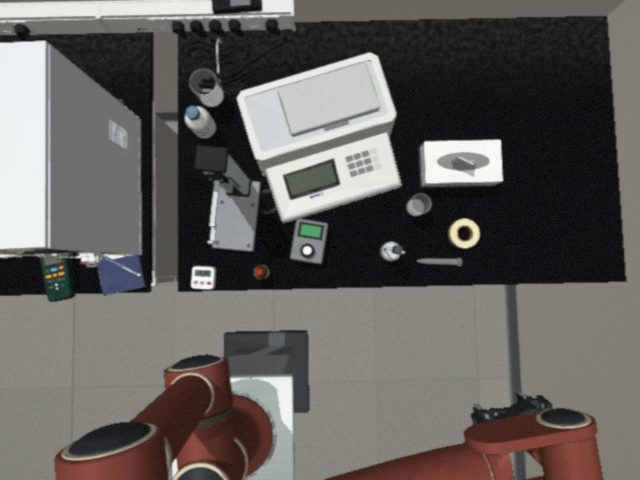

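View pics/side0.png

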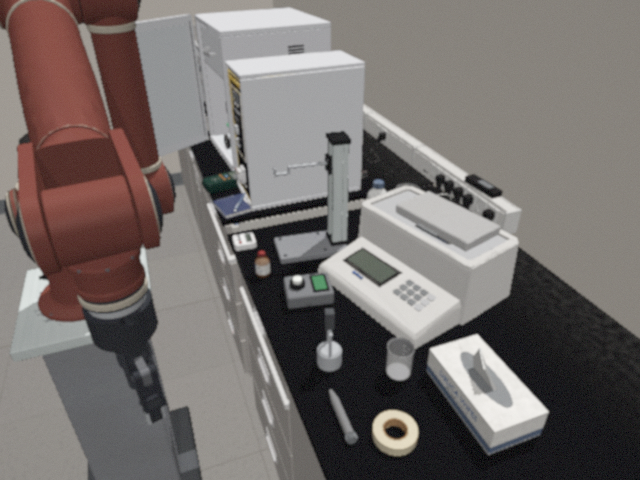

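The top view shows the stand base at (235,215), its hook near (212,225), the readout at (309,241) with its key at (307,251), and the weight at (392,252). In the side view the hook is at (275-325,168), the weight at (329,345) with its dark grip at (329,318), and the key at (297,282).

```bash
python3 - <<'E'
from h import *
T=cv2.imread("pics/top0.png");S=cv2.imread("pics/side0.png")
def c(I,x,y,w,h): return cv2.resize(I[y:y+h,x:x+w],(400,300),interpolation=cv2.INTER_CUBIC)
cv2.imwrite("pics/crop1.png",np.vstack([np.hstack([c(T,180,135,160,120),c(T,352,222,80,60)]),np.hstack([c(S,260,120,100,75),c(S,290,300,100,75)])]))
np.set_printoptions(precision=3,suppress=True)
t=np.load("top0.npy");s=np.load("side0.npy")
def stat(P,box):
    x,y,w,h=box;p=P[y:y+h,x:x+w].reshape(-1,3);return p[~np.isnan(p[:,0])]
# weight by box in space
for n,P in(("top",t),("side",s)):
    w=np.load  # noqa
    m=(P[...,2]>.01)&(P[...,2]<.17)
    box=(slice(222,282),slice(352,432)) if n=="top" else (slice(300,375),slice(305,352))
    p=P[box][m[box]]; 
    for a,b in((.01,.05),(.05,.095),(.095,.145)):
        q=p[(p[:,2]>a)&(p[:,2]<b)]; print(n,a,len(q),q.mean(0) if len(q) else "",np.ptp(q,axis=0) if len(q) else "",q[:,2].max() if len(q) else "")
E
```

```text
top 0.01 257 [ 0.467 -0.445  0.033] [0.058 0.133 0.036] 0.046329296185868514
top 0.05 12 [ 0.479 -0.415  0.081] [0.018 0.041 0.038] 0.09479573774715626
top 0.095 102 [ 0.475 -0.429  0.124] [0.02  0.042 0.048] 0.14302495361008782
side 0.01 590 [ 0.476 -0.413  0.03 ] [0.099 0.206 0.039] 0.04910273908965909
side 0.05 82 [ 0.469 -0.445  0.072] [0.013 0.046 0.044] 0.09477291807064601
side 0.095 229 [ 0.472 -0.435  0.12 ] [0.021 0.032 0.044] 0.13954072040505922
```

View pics/crop1.png

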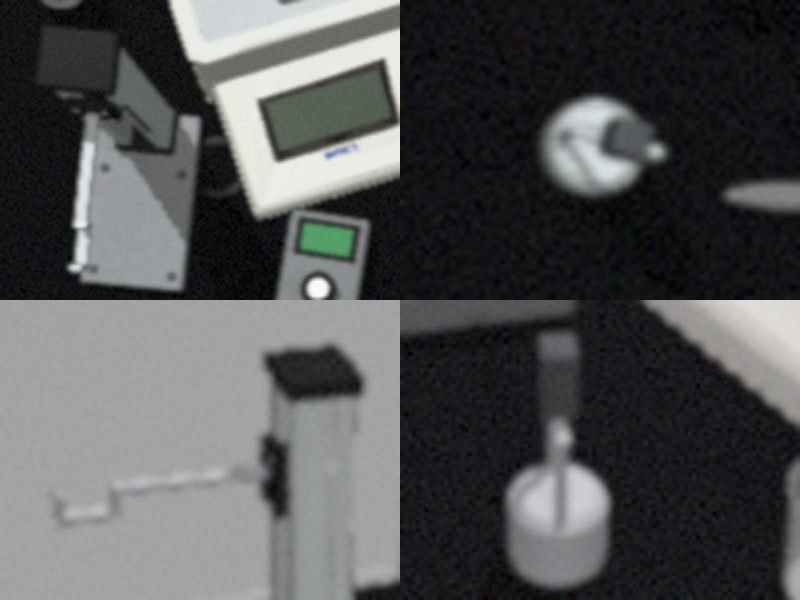

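The crop shows the hook's tip and seat at side pixels ≈(275-287,171-178). The weight's eye is nearly edge-on to the side camera, and its square grip stands above it.

```bash
python3 - <<'E'
from h import *
np.set_printoptions(precision=3,suppress=True)
t=np.load("top0.npy");s=np.load("side0.npy")
P=t[130:260,190:240];m=(P[...,2]>.2)&(P[...,2]<.29)
print("top hook");vs,us=np.nonzero(m)
for v in np.unique(vs): print(v+130,us[vs==v].min()+190,us[vs==v].max()+190,np.median(P[v][m[v]],0))
print("side hook")
P=s[150:190,265:330];m=(P[...,2]>.2)&(P[...,2]<.30)&(P[...,1]<0.4)&(P[...,0]<.8)
for u in range(0,65,3):
    q=P[:,u][m[:,u]]
    if len(q): print(u+265,np.nonzero(m[:,u])[0][[0,-1]]+150,np.median(q,0),len(q))
# grip & eye
for n,P,b in(("top",t,(slice(222,282),slice(352,432))),("side",s,(slice(300,375),slice(305,352)))):
    p=P[b].reshape(-1,3)
    g=p[(p[:,2]>.128)&(p[:,2]<.147)]; print(n,"grip",len(g),np.median(g,0),cv2.minAreaRect((g[:,:2]*1000).astype(np.float32)))
    e=p[(p[:,2]>.052)&(p[:,2]<.094)]; print(len(e),e[::max(1,len(e)//14)])
    e=p[(p[:,2]>.03)&(p[:,2]<.05)&(p[:,1]>-.49)&(p[:,1]<-.38)]; print("body",len(e),cv2.minEnclosingCircle((e[:,:2]*1000).astype(np.float32)))
# key, readout, base
f=cv2.imread("pics/top0.png");h=f[235:265,290:325];mm=(h.min(2)>200).astype(np.uint8)
v,u=np.nonzero(mm);print("key px top",u.mean()+290,v.mean()+235,np.nanmedian(t[235:265,290:325][mm>0],0))
f=cv2.imread("pics/side0.png");h=f[270:295,285:308];mm=(h.min(2)>190).astype(np.uint8)
v,u=np.nonzero(mm);print("key px side",u.mean()+285,v.mean()+270,np.nanmedian(s[270:295,285:308][mm>0],0))
q=t[180:255,205:265].reshape(-1,3);q=q[(q[:,2]>.01)&(q[:,2]<.026)];print("base",cv2.minAreaRect((q[:,:2]*1000).astype(np.float32)))
q=t[215:268,285:332].reshape(-1,3);q=q[(q[:,2]>.028)&(q[:,2]<.06)];print("readout",cv2.minAreaRect((q[:,:2]*1000).astype(np.float32)))
E
```

```text
top hook
155 229 229 [ 0.673 -0.058  0.288]
156 229 230 [ 0.672 -0.058  0.283]
157 229 231 [ 0.673 -0.058  0.274]
158 229 231 [ 0.67  -0.058  0.277]
159 229 232 [ 0.669 -0.058  0.272]
160 228 233 [ 0.667 -0.058  0.272]
161 229 234 [ 0.667 -0.058  0.261]
162 228 235 [ 0.665 -0.058  0.26 ]
163 228 235 [ 0.664 -0.058  0.259]
164 229 236 [ 0.664 -0.057  0.246]
165 228 237 [ 0.663 -0.058  0.244]
166 228 237 [ 0.66  -0.057  0.245]
167 228 236 [ 0.657 -0.057  0.249]
168 228 236 [ 0.655 -0.057  0.248]
169 228 236 [ 0.653 -0.056  0.247]
170 228 236 [ 0.651 -0.056  0.246]
171 202 236 [ 0.646 -0.055  0.258]
172 204 236 [ 0.643 -0.054  0.268]
173 205 236 [ 0.641 -0.033  0.267]
174 206 235 [ 0.638 -0.032  0.27 ]
175 207 236 [ 0.636 -0.039  0.269]
176 208 235 [ 0.633 -0.038  0.27 ]
177 207 236 [ 0.632 -0.039  0.27 ]
178 207 235 [ 0.63  -0.039  0.269]
179 209 235 [ 0.629 -0.04   0.263]
180 210 235 [ 0.629 -0.039  0.253]
181 211 234 [ 0.627 -0.031  0.249]
182 213 228 [ 0.627 -0.03   0.239]
183 215 226 [ 0.622 -0.029  0.255]
184 215 219 [ 0.619 -0.025  0.255]
185 215 219 [ 0.617 -0.026  0.255]
186 21
[... 3422 characters left out ...]
0.412  0.053]
 [ 0.466 -0.449  0.088]
 [ 0.468 -0.449  0.085]
 [ 0.469 -0.452  0.085]
 [ 0.472 -0.448  0.077]
 [ 0.466 -0.449  0.075]
 [ 0.467 -0.451  0.073]
 [ 0.469 -0.45   0.07 ]
 [ 0.472 -0.45   0.065]
 [ 0.465 -0.449  0.062]
 [ 0.467 -0.45   0.06 ]
 [ 0.469 -0.451  0.056]]
body 333 ((474.29986572265625, -429.3489990234375), 25.376497268676758)
key px top 306.9130434782609 250.0 [ 0.481 -0.21   0.059]
key px side 297.06666666666666 278.3777777777778 [ 0.483 -0.207  0.055]
base ((584.2159423828125, -20.92621612548828), (110.26235961914062, 190.01048278808594), 83.37808227539062)
readout ((514.4769897460938, -201.09817504882812), (115.23208618164062, 119.73800659179688), 79.66932678222656)
```

Call:
servo_tool(
  deltas=[
    [[100,0.04,0.022,0,-4],[100,0.041,0.022,0,-4],[100,0.041,0.022,0,-4],[100,0.041,0.022,0,-4],[100,0.041,0.022,0,-4],[100,0.041,0.022,0,-4],[100,0.041,0.022,0,-4],[100,0.041,0.022,0,-3.4]],
  ],
)

```text
time: 0.9
tool_pos: [0.4725, -0.4307, 0.2447]
tool_rot: [-0.0, 0.987, -0.158, -0.0]
contact_force: [-0.5, -1.0, 0.3]
gripper_width: 1.0
grasp_force: 0.0
```

Call:
servo_tool(
  deltas=[
    [[100,0.001,0,-0.02,0],[100,0,0,-0.025,0],[100,0,0,-0.025,0],[100,0,0,-0.025,0],[100,0,0,-0.02,0],[60,0,0,-0.01,0],[50,0,0,0,0],[50,0,0,0,0]],
  ],
)

```text
time: 1.7
tool_pos: [0.4724, -0.4324, 0.121]
tool_rot: [0.0, 0.988, -0.157, 0.0]
contact_force: [-0.4, 0.3, -0.7]
gripper_width: 0.522
grasp_force: 0.0
```

```bash
python3 - <<'E'
from h import *
for n in("top","side"):
    f=grab(n); I=cv2.cvtColor(f["pixels"],cv2.COLOR_RGB2BGR)
    c=I[200:290,330:450] if n=="top" else I[255:375,265:425]
    cv2.imwrite(f"pics/g{n}.png",cv2.resize(c,(400,300),interpolation=cv2.INTER_CUBIC))
cv2.imwrite("pics/g.png",np.hstack([cv2.imread("pics/gtop.png"),cv2.imread("pics/gside.png")]))
s=manip.state();print(s["tool_pos"],s["tool_rot"],s["contact_force"])
E
```

```text
[ 0.47284481 -0.43288489  0.12205181] [ 8.59099330e-04  9.87600440e-01 -1.56982680e-01  1.03465609e-03] [ 1.0027937  -0.69712071 -0.09666811]
```

View pics/g.png

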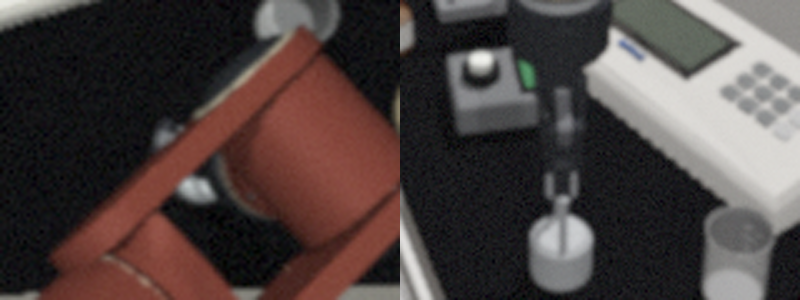

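Fingers straddle the grip at side crop (562,185), as wanted. Small centring correction, then close.

Call:
servo_tool(
  deltas=[
    [[50,0.002,0.002,-0.002,0],[30,0,0,0,0],[0,0,0,0,0],[0,0,0,0,0],[0,0,0,0,0],[0,0,0,0,0],[0,0,0,0,0],[0,0,0,0,0]],
  ],
)

```text
time: 2.6
tool_pos: [0.4746, -0.4301, 0.1188]
tool_rot: [-0.0, 0.988, -0.157, 0.0]
contact_force: [1.7, 2.2, 3.8]
gripper_width: 0.205
grasp_force: 59.4
```

```bash
cat > f.py <<'E'
from h import *
def avg(n):
    F=[];P=[]
    for i in range(n):
        grab_frame("side"); s=manip.state();F.append(s["contact_force"]);P.append(s["tool_pos"])
    F=np.array(F);print("F",F.mean(0),"std",F.std(0),"P",np.mean(P,0),s["tool_rot"],"w",s["gripper_width"],s["grasp_force"],"t",s["time"])
E
python3 -c "
from f import *
avg(16)"
```

```text
F [1.43577929 2.57688725 4.89437846] std [0.51888271 0.32377464 0.55407126] P [ 0.47453033 -0.43015781  0.11881443] [-1.05590343e-05  9.87601002e-01 -1.56984351e-01  4.18662834e-04] w 0.19999521499772618 59.617504477500916 t 3.4
```

Call:
servo_tool(
  deltas=[
    [[0,0,0,0.01,0],[0,0,0,0.02,0],[0,0,0,0.03,0],[0,0,0,0.035,0],[0,0,0,0.035,0],[0,0,0,0.03,0],[0,0,0,0.018,0],[0,0,0,0,0]],
  ],
)

```text
time: 4.2
tool_pos: [0.4746, -0.4312, 0.2992]
tool_rot: [0.002, 0.988, -0.157, 0.002]
contact_force: [-0.1, 0.2, -2.5]
gripper_width: 0.202
grasp_force: 58.9
```

Call:
servo_tool(
  deltas=[
    [[0,0,0.02,0,1.5],[0,-0.005,0.04,0,1.5],[0,-0.005,0.045,0,1.5],[0,-0.005,0.045,0,1.5],[0,-0.005,0.045,0,1.5],[0,-0.005,0.045,0,1.5],[0,-0.004,0.045,0,1.5],[0,0,0.045,0,0.9]],
  ],
)

```text
time: 5.0
tool_pos: [0.4435, -0.0984, 0.2932]
tool_rot: [-0.0, 0.998, -0.058, -0.002]
contact_force: [2.4, -0.3, -3.0]
gripper_width: 0.205
grasp_force: 59.1
```

Call:
servo_tool(
  deltas=[
    [[0,0,0.045,0,0],[0,0,0.03,0,0],[0,0,0.02,0,0],[0,0,0,0,0],[0,0,0,0,0],[0,0,0,0,0],[0,0,0,0,0],[0,0,0,0,0]],
  ],
)

```text
time: 5.8
tool_pos: [0.4452, -0.0059, 0.2961]
tool_rot: [0.0, 0.998, -0.059, -0.0]
contact_force: [-0.0, -0.1, -4.1]
gripper_width: 0.201
grasp_force: 59.6
```

```bash
python3 - <<'E'
from f import *
np.set_printoptions(precision=4,suppress=True)
avg(12)
s=grab("side");t=grab("top");P=cloud(s)
I=cv2.cvtColor(s["pixels"],cv2.COLOR_RGB2BGR)
J=cv2.cvtColor(t["pixels"],cv2.COLOR_RGB2BGR)
cv2.imwrite("pics/pre.png",np.hstack([cv2.resize(I[120:240,220:380],(400,300),interpolation=cv2.INTER_CUBIC),cv2.resize(J[180:300,150:310],(400,300),interpolation=cv2.INTER_CUBIC)]))
p=P[120:240,240:300].reshape(-1,3);p=p[(abs(p[:,0]-.445)<.05)&(abs(p[:,1])<.05)]
for a,b in((.17,.205),(.205,.22),(.225,.265)):
    q=p[(p[:,2]>a)&(p[:,2]<b)]
    if len(q)>3: print(a,len(q),cv2.minEnclosingCircle((q[:,:2]*1000).astype(np.float32)),q.min(0),q.max(0))
E
```

```text
F [-0.2543 -0.1031 -2.7183] std [0.7616 0.435  0.5697] P [ 0.4452 -0.0053  0.2963] [ 0.      0.9983 -0.058   0.    ] w 0.1955851982510549 59.57636475563049 t 6.4
0.17 206 ((444.1536560058594, -9.488937377929688), 25.343143463134766) [ 0.4194 -0.033   0.1738] [0.4695 0.0001 0.205 ]
0.205 175 ((444.3876647949219, -8.828970909118652), 24.0518741607666) [ 0.4204 -0.0314  0.2052] [0.4678 0.0146 0.2199]
0.225 82 ((462.754638671875, -8.980237007141113), 32.18467330932617) [ 0.4383 -0.0316  0.2259] [0.4949 0.0172 0.2647]
```

View pics/pre.png

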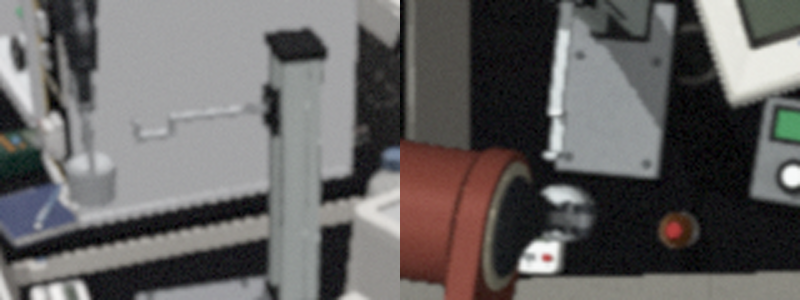

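The side view shows the weight held upright before the hook, with the eye at crop (90,140) level with the hook tip at (137,128). Insert it along the stand's axis.

Call:
servo_tool(
  deltas=[
    [[0,0.01,-0.001,0,0],[0,0.01,-0.001,0,0],[0,0.01,-0.001,0,0],[0,0.01,-0.001,0,0],[0,0.01,-0.001,0,0],[0,0.01,-0.0005,0,0],[0,0.01,-0.0005,0,0],[0,0,0,0,0]],
  ],
)

```text
time: 7.3
tool_pos: [0.5162, -0.0112, 0.2961]
tool_rot: [-0.0, 0.998, -0.058, -0.0]
contact_force: [-0.5, -0.5, -3.2]
gripper_width: 0.2
grasp_force: 59.5
```

```bash
python3 - <<'E'
from f import *
np.set_printoptions(precision=4,suppress=True)
avg(12)
s=grab("side");t=grab("top");P=cloud(s)
I=cv2.cvtColor(s["pixels"],cv2.COLOR_RGB2BGR)
J=cv2.cvtColor(t["pixels"],cv2.COLOR_RGB2BGR)
cv2.imwrite("pics/ins.png",np.hstack([cv2.resize(I[120:210,250:370],(400,300),interpolation=cv2.INTER_CUBIC),cv2.resize(J[180:300,150:310],(400,300),interpolation=cv2.INTER_CUBIC)]))
E
```

```text
F [-0.1286  0.2061 -3.0642] std [0.4319 0.418  0.4137] P [ 0.5151 -0.0111  0.2963] [ 0.      0.9983 -0.0581  0.0001] w 0.20406099799288568 59.50763404369354 t 7.9
```

View pics/ins.png

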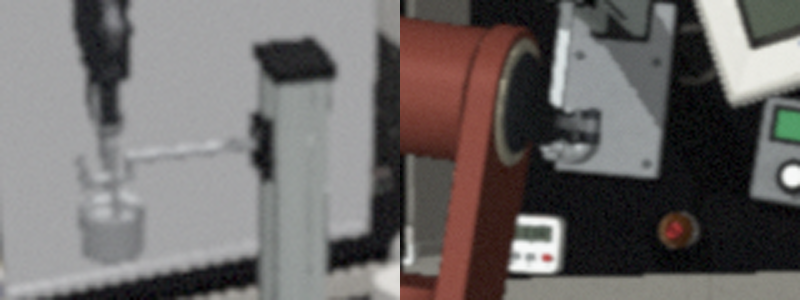

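The hook's tip (crop (85,170)) stands in front of the eye and its arm runs back behind it, so the eye is threaded. Lower slowly.

Call:
servo_tool(
  deltas=[
    [[0,0,0,-0.006,0],[0,0,0,-0.006,0],[0,0,0,-0.006,0],[0,0,0,-0.003,0],[0,0,0,-0.002,0],[0,0,0,-0.002,0],[0,0,0,-0.002,0],[0,0,0,-0.002,0]],
  ],
)

```text
time: 8.8
tool_pos: [0.5153, -0.0111, 0.2674]
tool_rot: [0.0, 0.998, -0.058, 0.0]
contact_force: [0.3, -0.6, -3.4]
gripper_width: 0.2
grasp_force: 59.5
```

Call:
servo_tool(
  deltas=[
    [[0,0,0,-0.002,0],[0,0,0,-0.002,0],[0,0,0,-0.003,0],[0,0,0,-0.003,0],[0,0,0,-0.003,0],[0,0,0,-0.003,0],[0,0,0,-0.002,0],[0,0,0,-0.002,0]],
  ],
)

```text
time: 9.6
tool_pos: [0.5153, -0.0111, 0.2473]
tool_rot: [0.0, 0.998, -0.058, 0.0]
contact_force: [0.7, -0.0, -1.0]
gripper_width: 0.2
grasp_force: 59.5
```

```bash
python3 - <<'E'
from f import *
np.set_printoptions(precision=4,suppress=True)
avg(16)
P=cloud(grab("side"))[150:200,284:330].reshape(-1,3)
q=P[(abs(P[:,0]-.58)<.03)&(abs(P[:,1]+.02)<.012)&(P[:,2]>.15)&(P[:,2]<.3)];print("arm z",np.median(q,0),len(q))
E
```

```text
F [ 0.2083  0.0123 -1.2776] std [0.4986 0.4273 0.4618] P [ 0.5152 -0.0111  0.2474] [ 0.      0.9983 -0.0581  0.0001] w 0.20037946861666672 59.534470438957214 t 10.4
arm z [ 0.579  -0.0194  0.2316] 83
```

Call:
servo_tool(
  deltas=[
    [[0,0,0,-0.002,0],[0,0,0,-0.003,0],[0,0,0,-0.003,0],[0,0,0,-0.003,0],[0,0,0,-0.003,0],[0,0,0,-0.002,0],[0,0,0,-0.001,0],[0,0,0,0,0]],
  ],
)

```text
time: 11.25
tool_pos: [0.5152, -0.0111, 0.2303]
tool_rot: [-0.0, 0.998, -0.058, 0.0]
contact_force: [0.3, -1.0, -0.1]
gripper_width: 0.2
grasp_force: 59.7
```

```bash
python3 - <<'E'
from f import *
np.set_printoptions(precision=4,suppress=True)
avg(30)
P=cloud(grab("side"))[150:210,284:330].reshape(-1,3)
q=P[(abs(P[:,0]-.58)<.03)&(abs(P[:,1]+.02)<.012)&(P[:,2]>.15)&(P[:,2]<.3)];print("arm z",np.median(q,0),len(q))
E
```

```text
F [ 0.3482 -0.0938  0.1691] std [0.5862 0.453  0.5357] P [ 0.5152 -0.0111  0.2304] [ 0.      0.9983 -0.0581  0.    ] w 0.20253133185420383 59.66233491897583 t 12.75
arm z [ 0.5789 -0.0199  0.2151] 82
```

Call:
servo_tool(
  deltas=[
    [[0,0,0,0.001,0],[0,0,0,0.0005,0],[0,0,0,0,0],[0,0,0,0,0],[21,0,0,0,0],[24,0,0,0,0],[35,0,0,0,0],[50,0,0,0,0]],
  ],
)

```text
time: 13.6
tool_pos: [0.5151, -0.0111, 0.2317]
tool_rot: [0.0, 0.998, -0.058, -0.0]
contact_force: [0.4, 1.2, 0.3]
gripper_width: 0.491
grasp_force: 0.0
```

```bash
python3 - <<'E'
from f import *
np.set_printoptions(precision=4,suppress=True)
for k in range(3):
    avg(8)
    f=grab("side");P=cloud(f)[150:210,284:330].reshape(-1,3)
    q=P[(abs(P[:,0]-.58)<.03)&(abs(P[:,1]+.02)<.012)&(P[:,2]>.15)&(P[:,2]<.3)];print("arm z",np.median(q,0),q[:,2].mean(),len(q))
I=cv2.cvtColor(f["pixels"],cv2.COLOR_RGB2BGR)
cv2.imwrite("pics/rel.png",cv2.resize(I[120:240,240:360],(600,600),interpolation=cv2.INTER_CUBIC))
E
```

```text
F [ 0.2964 -0.1122  0.1269] std [0.4183 0.5056 0.3074] P [ 0.5151 -0.0111  0.2318] [ 0.      0.9983 -0.0581  0.    ] w 0.5029753302447677 0.0 t 14.0
arm z [ 0.5802 -0.0195  0.2148] 0.21404983835976293 82
F [-0.2122  0.0093  0.0867] std [0.5563 0.3811 0.2786] P [ 0.5152 -0.0111  0.2318] [ 0.      0.9983 -0.0581  0.    ] w 0.4983643308096524 0.0 t 14.45
arm z [ 0.5794 -0.0202  0.215 ] 0.2144854878654349 82
F [-0.104   0.2364  0.0927] std [0.3464 0.5585 0.4993] P [ 0.5152 -0.0111  0.2318] [-0.      0.9983 -0.0581  0.    ] w 0.4957055835167791 0.0 t 14.9
arm z [ 0.5801 -0.02    0.2153] 0.2146695750545919 83
```

View pics/rel.png

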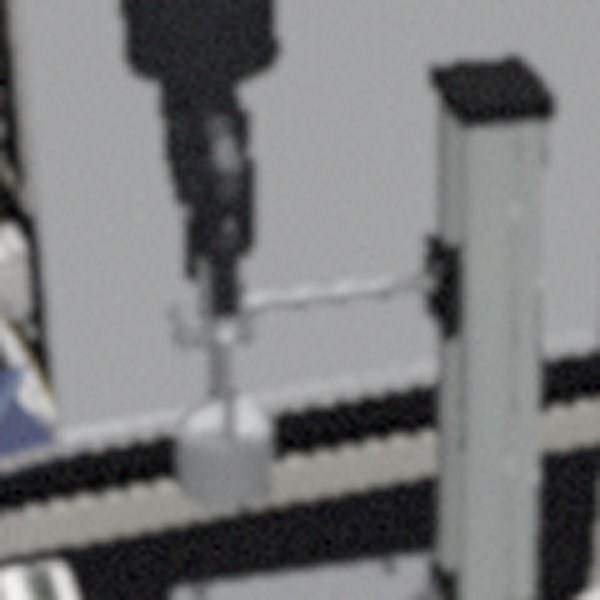

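The weight hangs upright on the seat, with the eye bar at about (222,330) between the tip at (180,330) and the riser. The fingers are open and the hook is steady, so raise straight up and go to the key.

Call:
servo_tool(
  deltas=[
    [[50,0,0,0.005,0],[50,0,0,0.01,0],[50,0,0,0.015,0],[50,0,0,0.02,0],[50,0,0,0.025,0],[50,0,0,0.025,0],[50,0,0,0,0],[50,0,0,0,0]],
  ],
)

```text
time: 15.75
tool_pos: [0.5156, -0.0112, 0.3334]
tool_rot: [0.0, 0.998, -0.058, 0.001]
contact_force: [0.5, 0.0, -0.5]
gripper_width: 0.499
grasp_force: 0.0
```

Call:
servo_tool(
  deltas=[
    [[50,-0.004,-0.02,0,0],[50,-0.005,-0.03,0,0],[30,-0.005,-0.03,0,0],[0,-0.005,-0.03,0,0],[0,-0.005,-0.03,0,0],[0,-0.005,-0.03,0,0],[0,-0.005,-0.02,0,0],[0,0,-0.007,0,0]],
  ],
)

```text
time: 16.55
tool_pos: [0.4802, -0.2094, 0.3302]
tool_rot: [-0.001, 0.998, -0.059, -0.001]
contact_force: [0.8, -0.8, -0.9]
gripper_width: -0.001
grasp_force: 0.0
```

```bash
python3 - <<'E'
from f import *
np.set_printoptions(precision=4,suppress=True)
avg(4)
t=grab("top");s=grab("side");P=cloud(s)
for h in(.055,.058,.06): print(h,ray(t,306.9,250,h))
I=s["pixels"][262:300,283:312];C=P[262:300,283:312]
m=(I.min(2)>170);v,u=np.nonzero(m);q=C[m];q=q[~np.isnan(q[:,0])]
print("key",len(q),np.median(q,0),q.min(0),q.max(0), "top px row",v.min()+262); tp=q[q[:,2]>np.percentile(q[:,2],97)-.004];print(np.median(tp,0),len(tp))
for n,A in(("top",np.load("top0.npy")[238:264,295:320]),("side",C)):
    r=A.reshape(-1,3);r=r[(np.hypot(r[:,0]-.481,r[:,1]+.209)<.022)]
    print(n,np.histogram(r[:,2],bins=np.arange(.03,.07,.003)))
q=P[150:210,284:330].reshape(-1,3);q=q[(abs(q[:,0]-.58)<.03)&(abs(q[:,1]+.02)<.012)&(q[:,2]>.15)&(q[:,2]<.3)];print("arm z",q[:,2].mean(),len(q))
I=cv2.cvtColor(s["pixels"],cv2.COLOR_RGB2BGR)
cv2.imwrite("pics/key.png",cv2.resize(I[120:320,220:380],(480,600),interpolation=cv2.INTER_CUBIC))
E
```

```text
F [ 0.0259 -0.0314 -0.163 ] std [0.2987 0.4528 0.1171] P [ 0.4809 -0.2082  0.3308] [-0.0005  0.9983 -0.0578 -0.0004] w -0.0021161447608117464 0.0 t 16.75
0.055 [ 0.4815 -0.2097  0.055 ]
0.058 [ 0.4814 -0.2097  0.058 ]
0.06 [ 0.4813 -0.2098  0.06  ]
key 54 [ 0.4827 -0.2081  0.0557] [ 0.4715 -0.2205  0.0331] [ 0.5021 -0.1678  0.0587] top px row 276
[ 0.4806 -0.2107  0.0561] 38
top (array([ 2, 22, 27,  6,  8, 34, 53, 12, 15, 32,  7,  2,  0]), array([0.03 , 0.033, 0.036, 0.039, 0.042, 0.045, 0.048, 0.051, 0.054,
       0.057, 0.06 , 0.063, 0.066, 0.069]))
side (array([ 5, 31, 21, 15, 24, 52, 15, 13, 34,  7,  0,  0,  0]), array([0.03 , 0.033, 0.036, 0.039, 0.042, 0.045, 0.048, 0.051, 0.054,
       0.057, 0.06 , 0.063, 0.066, 0.069]))
arm z 0.21492597960484366 80
```

View pics/key.png

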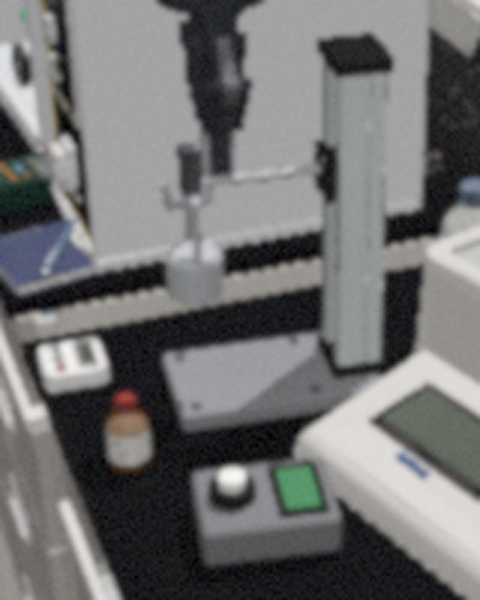

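The weight hangs freely at (195,230). The key at (232,480) stands about 9 mm proud of its housing, with its top near z = 0.057. Descend over it.

Call:
servo_tool(
  deltas=[
    [[0,0,-0.001,-0.02,0],[0,0,0,-0.04,0],[0,0,0,-0.045,0],[0,0,0,-0.045,0],[0,0,0,-0.045,0],[0,0,0,-0.035,0],[0,0,0,-0.015,0],[0,0,0,-0.005,0]],
  ],
)

```text
time: 17.65
tool_pos: [0.4805, -0.208, 0.0802]
tool_rot: [-0.001, 0.998, -0.058, -0.001]
contact_force: [0.5, -0.1, -0.0]
gripper_width: 0.002
grasp_force: 0.0
```

Call:
servo_tool(
  deltas=[
    [[0,0,0,0,0],[0,0,0,-0.003,0],[0,0,0,-0.003,0],[0,0,0,-0.002,0],[0,0,0,-0.002,0],[0,0,0,-0.002,0],[0,0,0,0,0],[0,0,0,0,0]],
  ],
)

```text
time: 18.45
tool_pos: [0.4816, -0.2094, 0.0703]
tool_rot: [0.0, 0.998, -0.058, 0.001]
contact_force: [0.2, -0.2, 3.2]
gripper_width: -0.002
grasp_force: 1.4
```

```bash
python3 -c "
from f import *
avg(6)"
```

```text
F [ 1.15626284 -0.5827001   3.01818863] std [0.6440015  0.42588979 0.55807288] P [ 0.48159875 -0.20940877  0.07024816] [ 3.09421736e-04  9.98309817e-01 -5.81129354e-02  5.47841858e-04] w -0.0009189020970814627 1.483104731887579 t 18.75
```

Call:
servo_tool(
  deltas=[
    [[0,0,0,-0.002,0],[0,0,0,-0.002,0],[0,0,0,-0.001,0],[0,0,0,-0.001,0],[0,0,0,0,0],[0,0,0,0,0],[0,0,0,0,0],[0,0,0,0,0]],
  ],
)

```text
time: 19.55
tool_pos: [0.4818, -0.2095, 0.0668]
tool_rot: [0.0, 0.998, -0.058, -0.0]
contact_force: [-6.9, 3.5, 19.6]
gripper_width: -0.002
grasp_force: 10.1
```

```bash
python3 -c "
from f import *
avg(6)"
```

```text
F [-6.61318813  3.05255648 20.47774507] std [0.54261839 0.44790853 0.14002202] P [ 0.48176644 -0.20951404  0.0667589 ] [ 1.07963800e-04  9.98319956e-01 -5.79416350e-02 -1.43712074e-04] w -0.00046434934977770313 10.086931316691334 t 19.85
```

```bash
python3 - <<'E'
from h import *
f=grab("side");I=cv2.cvtColor(f["pixels"],cv2.COLOR_RGB2BGR)
cv2.imwrite("pics/press.png",cv2.resize(I[250:310,270:350],(800,600),interpolation=cv2.INTER_CUBIC))
E
```

```text
(no output)
```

View pics/press.png

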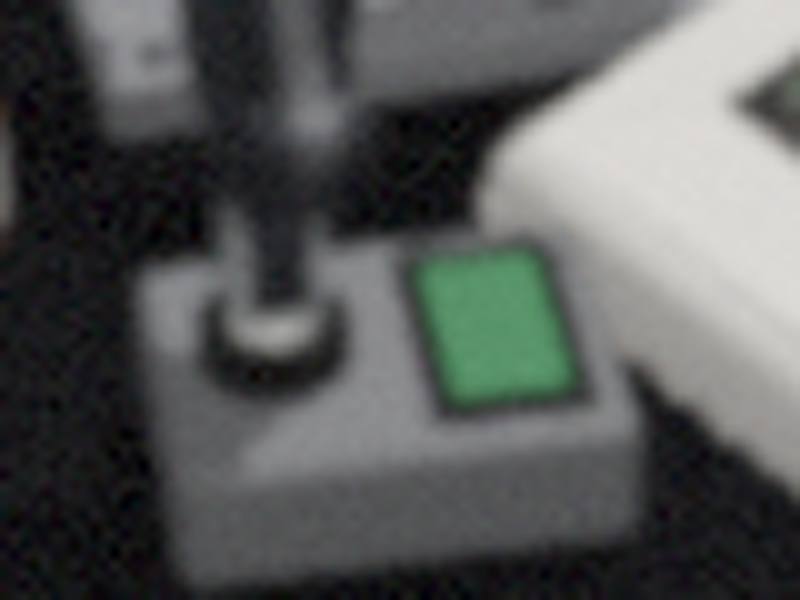

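The finger stands on the key at (275,310), and the key has sunk nearly flush into its housing. Lift off.

Call:
servo_tool(
  deltas=[
    [[0,0,0,0.003,0],[0,0,0,0.005,0],[0,0,0,0.01,0],[0,0,0,0.02,0],[0,0,0,0.03,0],[0,0,0,0.03,0],[0,0,0,0.02,0],[0,0,0,0,0]],
  ],
)

```text
time: 20.7
tool_pos: [0.4823, -0.2097, 0.1849]
tool_rot: [0.001, 0.998, -0.058, 0.002]
contact_force: [-0.2, 0.3, 0.4]
gripper_width: 0.003
grasp_force: 0.0
```

```bash
python3 - <<'E'
from f import *
avg(6)
s=grab("side");P=cloud(s);q=P[150:210,284:330].reshape(-1,3);q=q[(abs(q[:,0]-.58)<.03)&(abs(q[:,1]+.02)<.012)&(q[:,2]>.15)&(q[:,2]<.3)];print("arm z",q[:,2].mean())
m=s["pixels"][270:295,285:308].min(2)>190;print("key side z",np.nanmedian(P[270:295,285:308][m],0),"px",np.nonzero(m)[0].mean()+270,m.sum())
p=P[150:235,255:310].reshape(-1,3);b=p[(p[:,2]>.115)&(p[:,2]<.15)&(abs(p[:,0]-.515)<.04)&(abs(p[:,1])<.06)];print("body",len(b),b.min(0),b.max(0))
E
```

```text
F [ 0.129268    0.02853388 -0.19541003] std [0.46538175 0.32665221 0.29248829] P [ 0.48037044 -0.20860563  0.18027837] [-9.30613853e-04  9.98307872e-01 -5.81179208e-02 -1.68322775e-03] w -0.00021009440206181887 0.0 t 21.0
arm z 0.21468047516826005
key side z [ 0.48226009 -0.20752863  0.05642684] px 278.4318181818182 44
body 135 [ 0.48984749 -0.0368143   0.11500406] [0.51303242 0.00459013 0.14983887]
```

The key is up again (side pixel row 278.4, as at the start). The hook is steady, the weight still hangs, and the arm is clear of everything.

```bash
python3 -c "
from plant import manip
print(manip.job_done())"
```

```text
the job is handed in; nothing more can be done
None
```

I hung the weight on the hook (dip about 37 mm) and let go with the load balanced. Once the hook was at rest I pressed and released the key, then handed the job in at about 21 s; no verdict was returned.

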